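Swing a tube stub about a post into the drilling fixture

ROBOT

A 6-joint arm with a two-finger parallel gripper is mounted at the origin on the work surface. World frame = base frame: x ahead of the robot, y to its left, z up, the work surface at z = 0. Lengths are in mm, angles in degrees, forces in N, time in s.
With the tool pointing down it reaches from about 300 to 750 mm from the base axis. Payload 8.5 kg.
Tool frame: the origin (TCP) lies midway between the tips of the shut fingers; the grasp point (between the pads) lies ctrl.grasp_offset behind it (ctrl.grasp_offset is the distance from the TCP to the grasp point, in mm); z points along the fingers, y is the line along which they close (so a half turn about z gives the same grasp; the last joint's range is limited). The gripper opens to 88 mm and grips with 3 to 60 N. Pads are 18 mm wide; open, the fingers measure 123 mm over their backs; the gripper's body (75 mm by 187 mm) begins 45 mm behind the grasp point.
Start: joints at [-12.336, 21.807, 74.336, -0, 83.858, -12.336], TCP at [549.982, 0.002, 238.748] pointing down, gripper open.
Joint ranges: [-178.18, 178.18], [-50.72, 133.34], [12.68, 142.11], [-81.47, 261.47], [9.98, 163.14], [-165.26, 165.26]. Speed limits (degrees/s): [136.94, 136.94, 180, 180, 180, 180].

INTERFACE

Orientations are given as a 3x3 rotation matrix whose columns are the frame's x, y, z axes.
In Python, from cell import ctrl gives the robot as it stands.
- The arm moves only by the tool play_rows, never from a script. Its argument "increments" is a list of rows, each a list of 3 entries, a list of its own where there are three numbers: the finger opening in cm, from 0 to 8.81, then the shift along the tool's x, y, z in cm, then the turn, a rotation vector about the tool's x, y, z in rad. A call has 1 to 20 rows; each row is the pose to reach, as a shift and turn from the pose commanded when the call began, along the tool's axes at that moment; what a row does not reach only later rows make up. A row lasts 1/8 s, in which the tool goes at most 62.5 mm and 10.7 degrees, less where a joint would pass 70% of its speed; a pose out of reach is approached as far as the arm can. A call with a gripper value outside its range is refused whole. The fingers move at their own pace and stop on an object; the grip force is fixed at half the most. Time passes only in rows, so rows that repeat a pose let the fingers close. It gives the time, the measured TCP pose, the force, the opening and the grip force at its end, in the units of the state.
- ctrl.read_state(): the state, without advancing time (a new reading comes with each control period).
- ctrl.grab_frame(name): name is "scene" or "side" or "wrist"; returns a dict with "img" (400x640x3 uint8, red, green, blue), "camera_matrix" (3x3 intrinsics, pixels), "R" (3x3) and "t" (3): a world point X has camera coordinates R X + t; the wrist camera has in their place "hand_eye" (4x4, takes a point from camera to tool coordinates, whose origin is the TCP and whose axes are the flange's). Camera axes: x right, y down, z forward; pixel columns grow to the right and rows downward; lengths in mm; the calibration is good to about 2 mm. A picture is of the moment at which its call begins: read the wrist's pose just before it. There is no depth.
- ctrl.job_done(): hands the job in; it is judged then, once.
The state is a dict: "time_s": time; "q": joint angles; "joint_velocities": joint speeds; "joint_torque": joint torques, N m; "ee_pos": TCP position; "ee_rot": TCP orientation; "force": force on the tool from outside, world axes, zero at the start; "ft_torque": the same for the moment, N m; "grip_width": finger opening in mm; "gripper_force": force on a finger pad.
Only numpy, scipy, OpenCV 4.12 (cv2) and the standard library are available. Lean on these libraries where they do the work, as an engineer would, in place of code of your own. Each camera call takes 0.05 s, during which the arm holds its last target. There are 200 camera calls.

TASK

Load the square tube into the drilling fixture, always sliding it on the bed and never lifting it: first slide it endwise until its plain end butts on the yellow heel stop while it still lies askew, then push its green-banded end round, so that it pivots on its heel end in the corner of heel stop and brass post and passes the red sprung flap. Press it gently but firmly home along the blue fence for a moment, with the flap snapped fully shut behind it, then let go and move clear, leaving the oil can, spanner and mug alone.

Things in the scene. Friction and masses are not known exactly. Their poses are not given: they have to be found in the camera images.
- fixture: Fixed steel bed plate, top 12 mm above the bench. x = 0 is the plane of the fence face that the tube must lie against, y = 0 is the plane of the heel stop's face, z = 0 is the bench top; z up. The bed spans x -250 to +70, y -70 to +380 mm. The loaded tube covers x -30 to 0, y 0 to 280 mm. The working side, from which the tube is pushed, is -x.
- fence: Blue fixed block on the bed, 120 mm long (fixture y 150 to 270), 30 mm thick, 30 mm high, its working face looking to fixture -x at x = 0. Origin at mid-length of that face, at its foot; same axes as the fixture.
- heel: Yellow fixed heel stop on the bed, 120 mm long (fixture x -60 to +60), 25 mm thick, 30 mm high, its working face at fixture y = 0 looking to +y. Origin mid-face, at its foot; axes as the fixture. In the swing the heel end can stick on it by friction and the tube jam, some 4 degrees askew with the flap still open, on the fence's near corner: push a little harder (up to 22 N), easing slightly towards fixture +y.
- post: Brass fixed upright post, 24 mm diameter, 45 mm high, standing on the bed at fixture x -44, y 20 mm; 2 mm of play to the back of a tube lying on the fence. Origin at the centre of its foot, z up; its yaw means nothing.
- tube_centre (a point): Centre of the loose aluminium square tube, 280 mm long, 30 x 30 mm, 0.4 to 0.65 kg, lying on the bed (centre 27 mm above the bench). Its x axis runs along the tube towards the green-banded (free) end, z up, y to the side of the post (the side that is pushed). Heel end (plain) at x = -140 mm, free end at x = +140 mm.
- tube_heel_corner (a point): Mid-height of the tube's heel-end edge on the post side (tube x -140, y +15 mm from its centre); while the tube is askew this is the edge that meets the heel stop first.
- flap_hinge (a point): Upright hinge pin of the red sprung flap, 39 mm high over the bed, 8 mm barrel radius, at fixture x -84, y 315 mm; the point lies 18 mm above the bed. With the tube butted on the heel stop, the flap snaps shut behind the free end only when the tube is nearly flush on the fence; with the tube over about 4 mm short of the heel stop it cannot clear.
- flap_tip (a point): Tip of the flap's blade (60 mm long, 4 mm thick, from 5 to 31 mm above the bed) at mid-height. Shut, it stands at fixture x -44, y 270 mm, pointing slantwise in towards the fence, overlapping the loaded tube's free end by 10 mm.
- flap (a joint): Flap angle, rad: 0 shut against its stop, growing as the tube pushes the tip to fixture +x and +y. A spring shuts it (about 0.08 N m shut, 0.15 N m at 0.3 rad, that is 1 to 3 N at the tip); it cannot swing the other way.
- oil_can: Red can, 56 mm diameter, 110 mm tall, standing on the bench beyond the fence; leave alone. Origin at the centre of its base.
- spanner: Steel spanner, 170 mm long, lying on the bench beside the bed on the heel side; leave alone. Origin mid-underside, x along it.
- mug: White mug, 72 mm diameter, 80 mm tall, on the bench beyond the fence; leave alone. Origin at the centre of its base.
- tube: The same tube; origin under the middle of its heel (plain) end, on the bed, x along the tube towards the green-banded end, y to the post side. It starts askew, 24 to 34 degrees off the fence with the free end towards fixture -x, its heel end reaching past the post, 1 to 6 mm clear of it and 15 to 45 mm short of the heel stop. Sliding it takes some 2 to 6 N.

How it is judged:
By the outcome, as a careful person would: the job done as asked, in the order asked, and still so for the second after the job is handed in, with the robot touching nothing.
It also fails if it takes over 61 s, if anything falls off the work surface, if the arm or the gripper's body presses on something with over 40 N, if the wrist force passes 120 N, or if a joint passes its speed limit or range.

## Working session

There is one attempt and no reset: what is moved stays moved. The work goes in short steps, Python scripts to look and compute and a tool call to move; the robot and the scene stay as the last step left them, time stands still between calls to the robot, and variables do not carry over. Pictures are saved under pics/ and viewed, at most 10 in all, crops included, and the job is handed in when it is done.

Besides the shell and the picture viewer there is one more tool, called after "Emit:" as name(argument=value, ...), one argument or row to a line, values as JSON. play_rows: Moves the arm, as the interface text tells. Its arguments: {"type":"object","properties":{"increments":{"type":"array","items":{"type":"array"}}},"required":["increments"]}

```bash
mkdir -p pics; ls; python3 - <<'E'
from cell import ctrl
import cv2,numpy as np
s=ctrl.read_state();print(s['time_s'],s['ee_pos'],np.round(s['ee_rot'],3).tolist(),s['force'],s['grip_width'],ctrl.grasp_offset)
for n in("scene","side"):
    f=ctrl.grab_frame(n);cv2.imwrite(f"pics/{n}0.png",f["img"][:,:,::-1]);print(n,np.round(f["camera_matrix"],1).tolist(),np.round(f["R"],3).tolist(),np.round(f["t"],1).tolist())
E
```

```text
pics
0.0 [5.49731476e+02 8.79740691e-02 2.38135942e+02] [[-0.0, 1.0, -0.001], [1.0, 0.0, 0.0], [0.0, -0.001, -1.0]] [-0.41643309 -0.25252783 -0.35769822] 88.24590734646276 18.700000000000003
scene [[385.0, 0.0, 323.4], [0.0, 385.0, 201.9], [0.0, 0.0, 1.0]] [[0.689, 0.724, 0.009], [0.616, -0.58, -0.533], [-0.38, 0.373, -0.846]] [-384.7, -385.6, 1011.3]
side [[408.3, 0.0, 322.9], [0.0, 408.3, 197.9], [0.0, 0.0, 1.0]] [[0.985, -0.17, 0.005], [-0.1, -0.604, -0.791], [0.138, 0.779, -0.612]] [-637.9, 59.3, 928.6]
```

View pics/scene0.png

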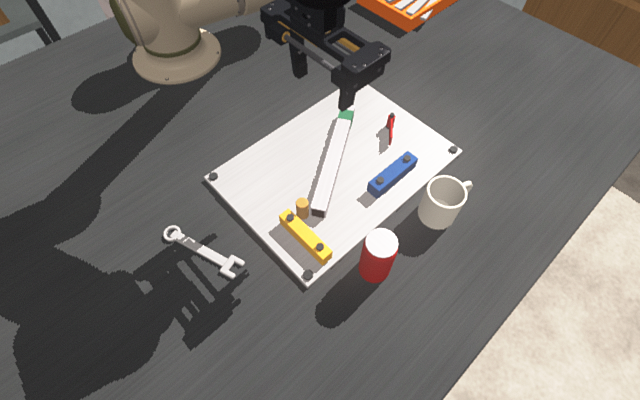

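View pics/side0.png

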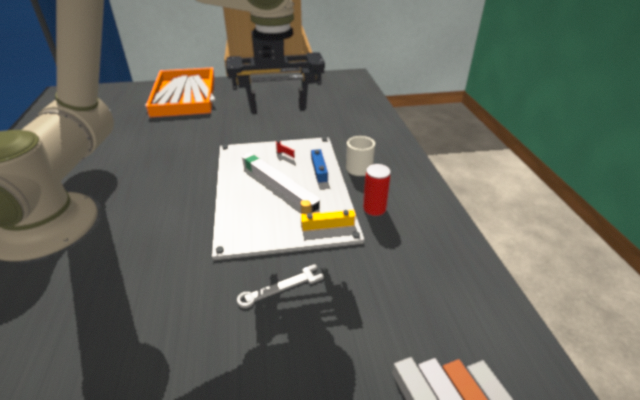

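The scene picture shows the bed with corners at about (208,178), (305,285) and (460,150). The tube runs from its green end at (346,117) to its heel at (320,212), and the post is at (302,208). I'll crop both views for finer readings.

```bash
python3 - <<'E'
import cv2
a=cv2.imread("pics/scene0.png")[82:292,200:465];cv2.imwrite("pics/s1.png",cv2.resize(a,None,fx=2.8,fy=2.8,interpolation=cv2.INTER_CUBIC))
a=cv2.imread("pics/side0.png")[130:262,208:368];cv2.imwrite("pics/s2.png",cv2.resize(a,None,fx=4.5,fy=4.5,interpolation=cv2.INTER_CUBIC))
E
```

```text
(no output)
```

View pics/s1.png

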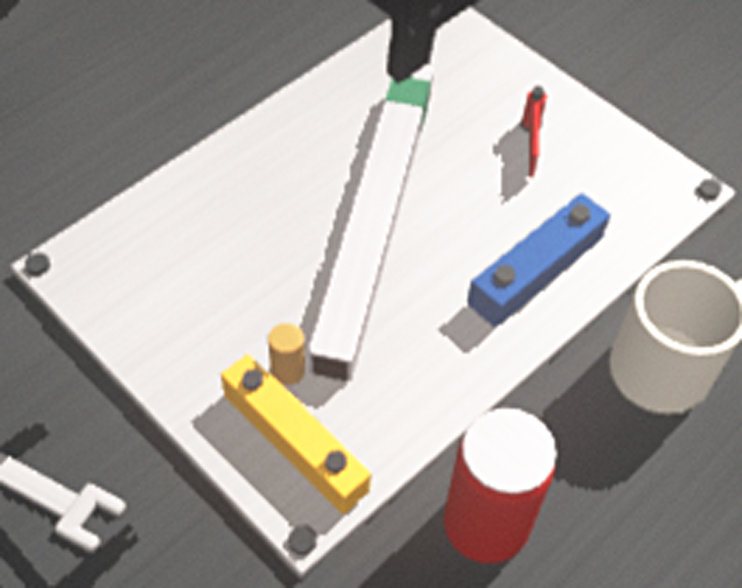

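View pics/s2.png

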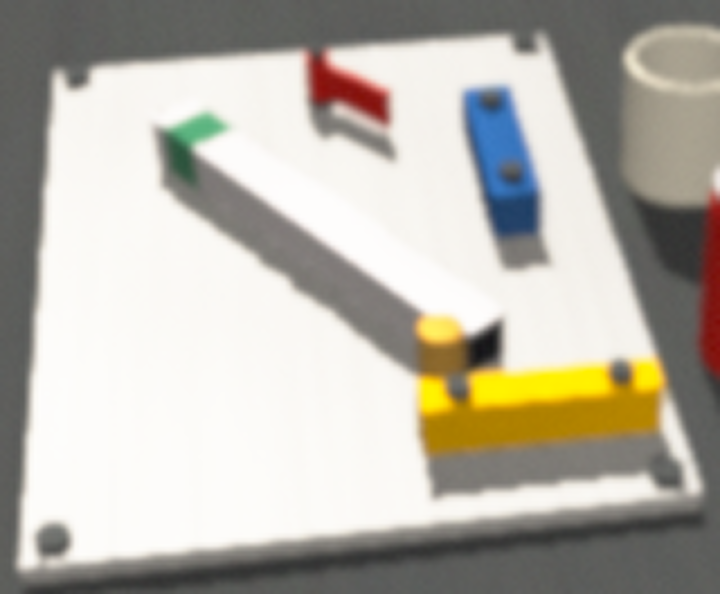

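```bash
cat > h.py <<'E'
import numpy as np
from scipy.optimize import least_squares
def proj(f,P):
    c=P@np.array(f["R"]).T+np.array(f["t"]).ravel();u=c@np.array(f["camera_matrix"]).T;return u[:,:2]/u[:,2:]
def place(p,P):
    c,s=np.cos(p[2]),np.sin(p[2]);return np.c_[p[0]+c*P[:,0]-s*P[:,1],p[1]+s*P[:,0]+c*P[:,1],P[:,2]]
def fit(views,x0):
    g=lambda p:np.concatenate([(proj(f,place(p,D[:,:3]))-D[:,3:]).ravel() for f,D in views])
    r=least_squares(g,x0,loss='soft_l1',x_scale=[100,100,1]);return r.x,np.round(g(r.x),1)
S=lambda d:(lambda D:np.c_[D[:,:3],D[:,3:]/2.8+[200,82]])(np.array(d,float))
W=lambda d:(lambda D:np.c_[D[:,:3],D[:,3:]/4.5+[208,130]])(np.array(d,float))
E
python3 - <<'E'
from h import *
from cell import ctrl
a,b=ctrl.grab_frame("scene"),ctrl.grab_frame("side")
A=S([[-250,-70,12,12,266],[70,-70,12,298,563],[70,380,12,735,192],[-250,380,12,473,8],[0,150,42,470,282],[0,270,42,582,194],[30,270,42,609,212],[-60,0,42,250,357],[60,0,42,370,478],[-60,-25,42,222,375],[-44,20,57,286,335]])
B=W([[-250,380,12,52,70],[70,380,12,548,34],[70,-70,12,703,492],[-250,-70,12,22,570],[0,150,42,490,190],[0,270,42,463,92],[30,270,42,510,88],[30,150,42,537,183],[-60,0,42,420,378],[60,0,42,660,360],[-60,-25,42,425,412],[60,-25,42,662,390],[-44,20,57,440,328]])
F=min((fit([(a,A),(b,B)],[550,0,y]) for y in(0,1.57,3.1,-1.57)),key=lambda r:abs(r[1]).sum());print(F)
A=S([[0,15,42,312,355],[0,-15,42,352,362]]);B=W([[280,15,42,158,128],[280,-15,42,200,105],[0,-15,42,500,318]])
T=min((fit([(a,A),(b,B)],[550,0,y]) for y in(0,1.57,3.1,-1.57)),key=lambda r:abs(r[1]).sum());print(T)
F,T=F[0],T[0];c,s=np.cos(F[2]),np.sin(F[2]);R=np.array([[c,s],[-s,c]])
print("tube in fixture",R@(T[:2]-F[:2]),np.degrees(T[2]-F[2]),np.degrees(F[2]))
for P in ([0,15],[0,-15],[280,15],[280,-15]):
    w=place(T,np.array([[*P,0]],float))[0,:2];print(P,w,R@(w-F[:2]))
E
```

```text
(array([ 6.37845971e+02, -1.10451355e+02, -1.18567737e-02]), array([ -1.3,   0.2,   0.4,   5.1,   0.5,   0.9, -12. ,  -7.4,  -0.5,
         0.3,  -0.2,  -0.7,   1.4,   1.4,  -1.2,  -1.3,   0.6,  -1. ,
        -1.6,   0.2,  -0.5,   1.5,   1. ,  -0.5,  -0.8,  -0.7,   0.4,
        -0.2,  -0.5,  -1. ,   0.3,   1. ,  -0.1,  -1.7,   0.3,  -1.7,
         1.7,   1.6,  -1. ,  -0.4,  -1. ,  -1.6,  -0.8,  -0.5,   1.1,
        -1.2,   0.5,  -0.9]))
(array([618.97361195, -72.88719781,   2.13241412]), array([-1.5, -0.1, -0.1,  0.9, -0.5, -3.3, -0.4, -2.1,  1.9, -1.9]))
tube in fixture [-19.31641219  37.33775709] 122.85767239583778 -0.6793430888077643
[0, 15] [606.27769216 -80.8755406 ] [-31.91672582  29.19944668]
[0, -15] [631.66953174 -64.89885501] [-6.71609856 45.4760675 ]
[280, 15] [457.16195991 156.11496215] [-183.83185353  264.40530114]
[280, -15] [482.55379949 172.09164775] [-158.63122627  280.68192197]
```

The fit puts the fixture origin at world (638,-110) with yaw about -0.7°. The tube is 33° askew, with its heel corner about 29 mm short of the heel stop. I'll push with shut fingers, first going behind the free end.

Emit:
play_rows(
  increments=[
    [0, [2.5, -1.3, 1], [0, 0, -0.07]],
    [0, [5, -2.5, 2], [0, 0, -0.14]],
    [0, [8, -4, 3], [0, 0, -0.21]],
    [0, [11, -5.5, 4], [0, 0, -0.28]],
    [0, [14, -7, 6], [0, 0, -0.35]],
    [0, [17, -8.5, 8], [0, 0, -0.42]],
    [0, [19, -9.7, 10], [0, 0, -0.49]],
    [0, [19.8, -10.1, 12], [0, 0, -0.562]],
    [0, [19.8, -10.1, 15], [0, 0, -0.562]],
    [0, [19.8, -10.1, 18], [0, 0, -0.562]],
    [0, [19.8, -10.1, 20], [0, 0, -0.562]],
    [0, [19.8, -10.1, 21.2], [0, 0, -0.562]],
    [0, [19.8, -10.1, 21.2], [0, 0, -0.562]],
  ],
)

```text
time_s: 1.82
ee_pos: [448.8, 198.0, 26.4]
ee_rot: [[-0.533, 0.846, -0.001], [0.846, 0.533, -0.0], [0.0, -0.001, -1.0]]
force: [-0.6, 0.0, 0.1]
grip_width: 0.5
gripper_force: 0.0
```

```bash
python3 - <<'E'
from cell import ctrl
import cv2
f=ctrl.grab_frame("side");cv2.imwrite("pics/v1.png",cv2.resize(f["img"][110:262,180:368,::-1],None,fx=3.8,fy=3.8,interpolation=cv2.INTER_CUBIC))
E
```

```text
(no output)
```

View pics/v1.png

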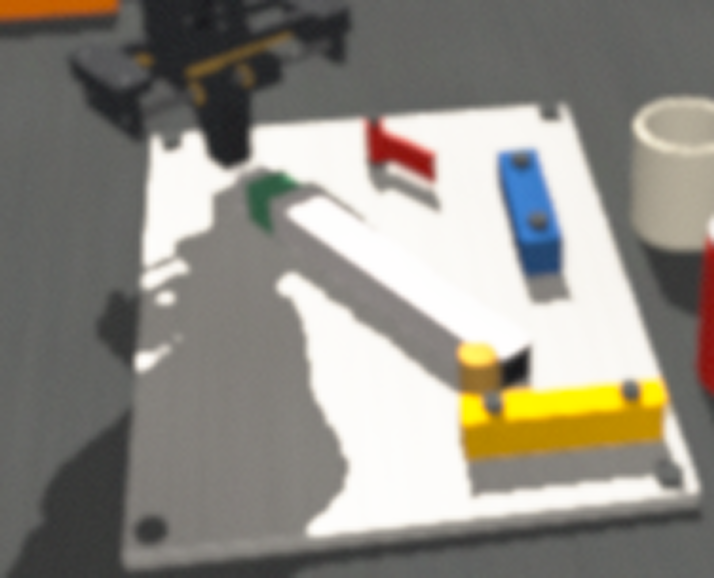

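The fingers at (230,150) are in line behind the green end at (255,185). Next I advance along the tube.

Emit:
play_rows(
  increments=[
    [0, [-0.6, 0, 0.2], [0, 0, 0]],
    [0, [-1.2, 0, 0.3], [0, 0, 0]],
    [0, [-1.8, 0, 0.3], [0, 0, 0]],
    [0, [-2.3, 0, 0.3], [0, 0, 0]],
    [0, [-2.6, 0, 0.3], [0, 0, 0]],
    [0, [-2.9, 0, 0.3], [0, 0, 0]],
    [0, [-3.2, 0, 0.3], [0, 0, 0]],
    [0, [-3.5, 0, 0.3], [0, 0, 0]],
    [0, [-3.8, 0, 0.3], [0, 0, 0]],
    [0, [-4.1, 0, 0.3], [0, 0, 0]],
    [0, [-4.4, 0, 0.3], [0, 0, 0]],
    [0, [-4.7, 0, 0.3], [0, 0, 0]],
    [0, [-5.0, 0, 0.3], [0, 0, 0]],
  ],
)

```text
time_s: 3.5
ee_pos: [475.7, 155.5, 23.7]
ee_rot: [[-0.533, 0.846, -0.0], [0.846, 0.533, 0.0], [0.0, -0.0, -1.0]]
force: [-1.9, 4.5, 1.2]
grip_width: 0.3
gripper_force: 2.3
```

Emit:
play_rows(
  increments=[
    [0, [-0.2, 0, 0], [0, 0, 0]],
    [0, [-0.4, 0, 0], [0, 0, 0]],
    [0, [-0.6, 0, 0], [0, 0, 0]],
    [0, [-0.8, 0, 0], [0, 0, 0]],
    [0, [-0.9, 0, 0], [0, 0, 0]],
    [0, [-1.0, 0, 0], [0, 0, 0]],
  ],
)

```text
time_s: 4.25
ee_pos: [480.9, 147.2, 23.7]
ee_rot: [[-0.533, 0.846, -0.0], [0.846, 0.533, -0.0], [0.0, -0.0, -1.0]]
force: [-2.3, 4.1, 1.3]
grip_width: 0.3
gripper_force: 2.3
```

```bash
python3 - <<'E'
from cell import ctrl
import cv2
f=ctrl.grab_frame("side");cv2.imwrite("pics/v2.png",cv2.resize(f["img"][120:262,200:368,::-1],None,fx=4.2,fy=4.2,interpolation=cv2.INTER_CUBIC))
print(ctrl.read_state()["force"])
E
```

```text
[-2.00198173  3.55495952  1.73735241]
```

View pics/v2.png

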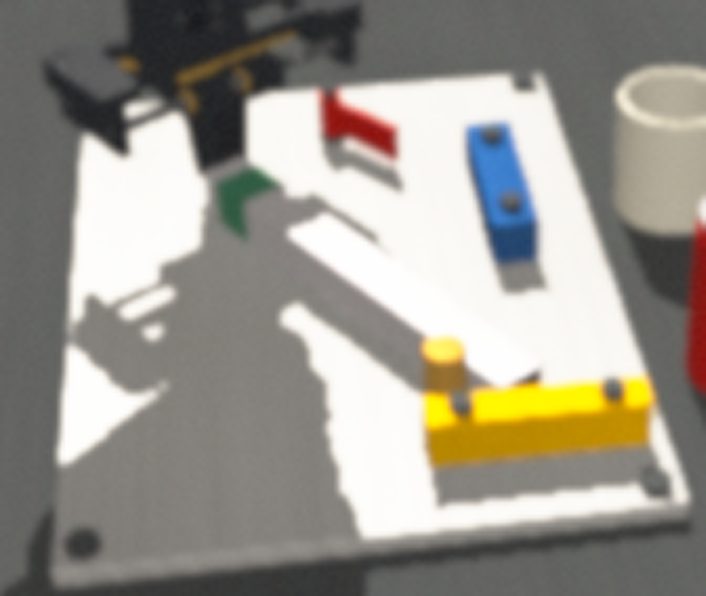

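The heel corner at (510,380) is almost on the yellow stop's edge, with a few mm left.

Emit:
play_rows(
  increments=[
    [0, [-0.1, 0, 0], [0, 0, 0]],
    [0, [-0.2, 0, 0], [0, 0, 0]],
    [0, [-0.3, 0, 0], [0, 0, 0]],
    [0, [-0.35, 0, 0], [0, 0, 0]],
  ],
)

```text
time_s: 4.8
ee_pos: [481.3, 146.1, 23.8]
ee_rot: [[-0.532, 0.847, -0.003], [0.847, 0.532, 0.003], [0.004, -0.001, -1.0]]
force: [-9.1, 19.3, 6.5]
grip_width: 0.3
gripper_force: 10.4
```

Butted, with the force jumping to 21 N. Now I back off and go round to the pushed side, keeping low. The finger's +y back will be the pushing face.

Emit:
play_rows(
  increments=[
    [0, [0.5, 0, 0], [0, 0, 0]],
    [0, [1.5, 0, 0], [0, 0, 0]],
    [0, [1.6, -1.5, 0], [0, 0, 0]],
    [0, [1.6, -3.5, 0], [0, 0, 0]],
    [0, [1.6, -5, 0], [0, 0, 0]],
    [0, [0, -5.2, 0], [0, 0, 0]],
    [0, [-2, -5.2, 0], [0, 0, 0]],
    [0, [-4, -5.2, 0], [0, 0, 0]],
    [0, [-5.4, -5.2, 0], [0, 0, 0]],
    [0, [-5.4, -5.2, 0], [0, 0, 0]],
    [0, [-5.4, -5.2, 0], [0, 0, 0]],
  ],
)

```text
time_s: 6.18
ee_pos: [467.2, 71.1, 23.6]
ee_rot: [[-0.533, 0.846, -0.001], [0.846, 0.533, 0.0], [0.0, -0.0, -1.0]]
force: [-0.4, 0.1, 0.1]
grip_width: 0.3
gripper_force: 0.0
```

```bash
python3 - <<'E'
from cell import ctrl
import cv2
f=ctrl.grab_frame("scene");cv2.imwrite("pics/v3.png",cv2.resize(f["img"][82:292,200:465,::-1],None,fx=2.8,fy=2.8,interpolation=cv2.INTER_CUBIC))
s=ctrl.read_state();print(s["force"],s["ee_pos"])
E
```

```text
[-0.9543305  -0.15422126  0.92521411] [467.20818394  71.25409738  23.69104606]
```

View pics/v3.png

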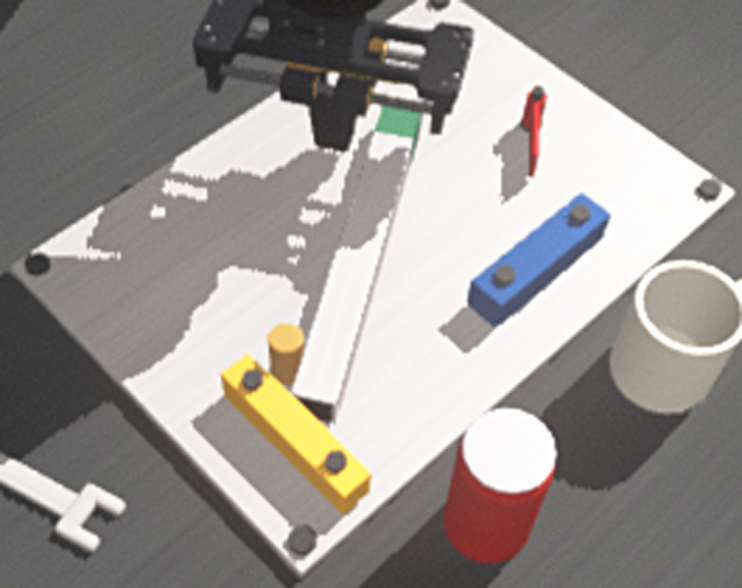

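The tube lies against the heel stop with its heel corner at about (300,397), still askew, and the finger at (335,130) is on the pushed side by the green band. I'll work out the swing arc in tool axes.

```bash
python3 - <<'E'
import numpy as np
F=np.array([637.8,-110.45]);a=-0.01186;R=np.array([[np.cos(a),-np.sin(a)],[np.sin(a),np.cos(a)]])
p0=np.array([467.2,71.2]);tx=np.array([-.533,.846]);ty=np.array([.846,.533])
s=228
for th in [33,32,30,28,26,24,22,20,18,16,14,12,10,8,6,5,4,3,2,1,0]:
    t=np.radians(th);px=-44+20*np.tan(t)+12/np.cos(t)+1
    c=np.array([px-s*np.sin(t),s*np.cos(t)])-17.5*np.array([np.cos(t),np.sin(t)])
    w=F+R@c;d=w-p0;print(th,np.round([d@tx/10,d@ty/10],2),round(np.radians(122.2-(90+th-0.68)),3),np.round(w))
E
```

```text
33 [-0.81  1.64] -0.002 [485.  73.]
32 [-0.75  1.98] 0.015 [488.  75.]
30 [-0.65  2.68] 0.05 [493.  80.]
28 [-0.58  3.37] 0.085 [499.  84.]
26 [-0.54  4.08] 0.12 [505.  88.]
24 [-0.53  4.79] 0.155 [511.  92.]
22 [-0.55  5.49] 0.19 [517.  96.]
20 [-0.6  6.2] 0.225 [523.  99.]
18 [-0.68  6.91] 0.26 [529. 102.]
16 [-0.79  7.62] 0.295 [536. 105.]
14 [-0.93  8.32] 0.33 [543. 108.]
12 [-1.1   9.02] 0.364 [549. 110.]
10 [-1.3   9.72] 0.399 [556. 112.]
8 [-1.52 10.4 ] 0.434 [563. 114.]
6 [-1.77 11.08] 0.469 [570. 115.]
5 [-1.91 11.42] 0.487 [574. 116.]
4 [-2.05 11.75] 0.504 [578. 117.]
3 [-2.2  12.08] 0.522 [581. 117.]
2 [-2.35 12.41] 0.539 [585. 117.]
1 [-2.52 12.74] 0.556 [588. 118.]
0 [-2.68 13.06] 0.574 [592. 118.]
```

Swing the first part, down to about 18°.

Emit:
play_rows(
  increments=[
    [0, [-0.5, 0.8, 0], [0, 0, 0]],
    [0, [-0.8, 1.3, 0], [0, 0, 0]],
    [0, [-0.8, 1.64, 0], [0, 0, 0]],
    [0, [-0.75, 1.98, 0], [0, 0, 0.015]],
    [0, [-0.7, 2.33, 0], [0, 0, 0.033]],
    [0, [-0.65, 2.68, 0], [0, 0, 0.05]],
    [0, [-0.61, 3.02, 0], [0, 0, 0.068]],
    [0, [-0.58, 3.37, 0], [0, 0, 0.085]],
    [0, [-0.56, 3.72, 0], [0, 0, 0.102]],
    [0, [-0.54, 4.08, 0], [0, 0, 0.12]],
    [0, [-0.53, 4.43, 0], [0, 0, 0.137]],
    [0, [-0.53, 4.79, 0], [0, 0, 0.155]],
    [0, [-0.54, 5.14, 0], [0, 0, 0.172]],
    [0, [-0.55, 5.49, 0], [0, 0, 0.19]],
    [0, [-0.57, 5.85, 0], [0, 0, 0.207]],
    [0, [-0.6, 6.2, 0], [0, 0, 0.225]],
    [0, [-0.64, 6.55, 0], [0, 0, 0.242]],
    [0, [-0.68, 6.91, 0], [0, 0, 0.26]],
  ],
)

```text
time_s: 8.48
ee_pos: [529.9, 102.1, 23.7]
ee_rot: [[-0.296, 0.955, -0.0], [0.955, 0.296, 0.0], [0.0, -0.0, -1.0]]
force: [-3.5, -1.0, 1.9]
grip_width: 0.5
gripper_force: 2.0
```

```bash
python3 - <<'E'
from cell import ctrl
import cv2
f=ctrl.grab_frame("scene");cv2.imwrite("pics/v4.png",cv2.resize(f["img"][82:292,200:465,::-1],None,fx=2.8,fy=2.8,interpolation=cv2.INTER_CUBIC))
s=ctrl.read_state();print(s["force"],s["ee_pos"])
E
```

```text
[-2.42348181 -0.37331399  0.40177999] [530.35036685 102.21010192  23.76735866]
```

View pics/v4.png

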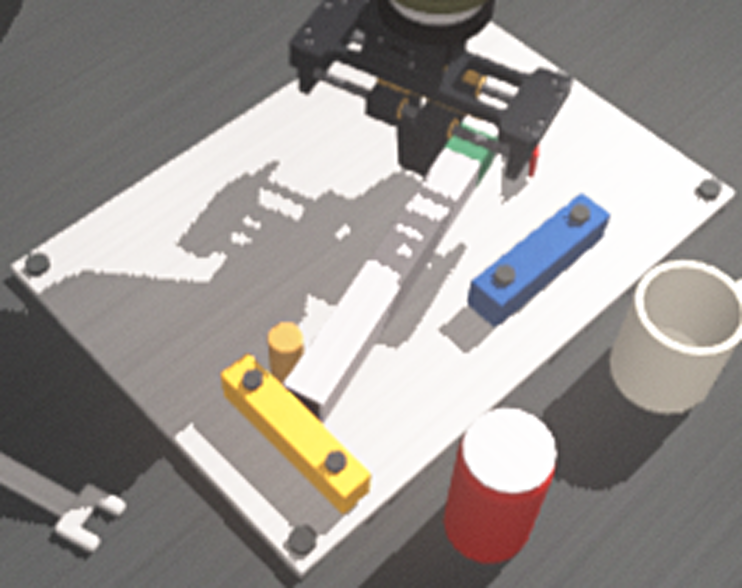

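The tube is at about 18°, with the finger at (425,165). I'll check whether the heel is still butted using an enlarged crop.

```bash
python3 - <<'E'
import cv2,numpy as np
from cell import ctrl
f=ctrl.grab_frame("side")["img"][:,:,::-1]
a=cv2.resize(cv2.imread("pics/v4.png"),None,fx=1/2.8,fy=1/2.8,interpolation=cv2.INTER_AREA)[105:185,70:140]
b=f[170:230,285:365]
r=lambda i,s:cv2.resize(i,s,interpolation=cv2.INTER_CUBIC)
cv2.imwrite("pics/v5.png",np.hstack([r(a,(390,446)),r(b,(400,446))]))
E
```

```text
(no output)
```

View pics/v5.png

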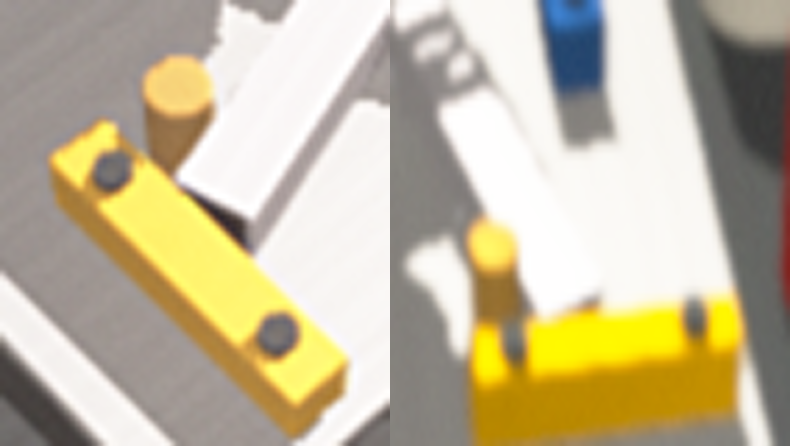

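The heel corner at (180,183) sits on the stop's edge, so it is still butted. I'll compute the rest of the arc from here.

```bash
python3 - <<'E'
import numpy as np
b=0.26
for th,x,y,r in [(16,-.79,7.62,.295),(14,-.93,8.32,.33),(12,-1.1,9.02,.364),(10,-1.3,9.72,.399),(8,-1.52,10.4,.434),(6,-1.77,11.08,.469),(5,-1.91,11.42,.487),(4,-2.05,11.75,.504),(3,-2.2,12.08,.522),(2,-2.35,12.41,.539),(1,-2.52,12.74,.556),(0,-2.68,13.06,.574)]:
    x+=.68;y-=6.91;print(th,round(np.cos(b)*x+np.sin(b)*y,2),round(-np.sin(b)*x+np.cos(b)*y,2),round(r-b,3))
E
```

```text
16 0.08 0.71 0.035
14 0.12 1.43 0.07
12 0.14 2.15 0.104
10 0.12 2.87 0.139
8 0.09 3.59 0.174
6 0.02 4.31 0.209
5 -0.03 4.67 0.227
4 -0.08 5.03 0.244
3 -0.14 5.39 0.262
2 -0.2 5.74 0.279
1 -0.28 6.11 0.296
0 -0.35 6.46 0.314
```

Emit:
play_rows(
  increments=[
    [0, [0.04, 0.35, 0], [0, 0, 0.017]],
    [0, [0.08, 0.71, 0], [0, 0, 0.035]],
    [0, [0.1, 1.07, 0], [0, 0, 0.052]],
    [0, [0.12, 1.43, 0], [0, 0, 0.07]],
    [0, [0.13, 1.79, 0], [0, 0, 0.087]],
    [0, [0.14, 2.15, 0], [0, 0, 0.104]],
    [0, [0.13, 2.51, 0], [0, 0, 0.122]],
    [0, [0.12, 2.87, 0], [0, 0, 0.139]],
    [0, [0.1, 3.23, 0], [0, 0, 0.157]],
    [0, [0.09, 3.59, 0], [0, 0, 0.174]],
    [0, [0.06, 3.95, 0], [0, 0, 0.192]],
    [0, [0.02, 4.31, 0], [0, 0, 0.209]],
    [0, [-0.03, 4.67, 0], [0, 0, 0.227]],
  ],
)

```text
time_s: 10.2
ee_pos: [574.0, 115.5, 23.7]
ee_rot: [[-0.074, 0.997, -0.001], [0.997, 0.074, -0.0], [-0.0, -0.001, -1.0]]
force: [-6.1, -1.4, 3.2]
grip_width: 0.5
gripper_force: 3.3
```

Emit:
play_rows(
  increments=[
    [0, [-0.02, 0.18, 0], [0, 0, 0.009]],
    [0, [0, 0.36, 0], [0, 0, 0.017]],
    [0, [0, 0.54, 0], [0, 0, 0.026]],
    [0, [0, 0.72, 0], [0, 0, 0.035]],
  ],
)

```text
time_s: 10.7
ee_pos: [581.1, 116.1, 23.8]
ee_rot: [[-0.039, 0.999, -0.001], [0.999, 0.039, -0.0], [-0.0, -0.001, -1.0]]
force: [-6.8, -0.9, 3.9]
grip_width: 0.5
gripper_force: 3.4
```

Emit:
play_rows(
  increments=[
    [0, [-0.02, 0.18, 0], [0, 0, 0.009]],
    [0, [-0.02, 0.36, 0], [0, 0, 0.017]],
    [0, [-0.02, 0.54, 0], [0, 0, 0.026]],
    [0, [-0.02, 0.66, 0], [0, 0, 0.035]],
  ],
)

```text
time_s: 11.2
ee_pos: [587.7, 116.3, 23.7]
ee_rot: [[-0.004, 1.0, -0.001], [1.0, 0.004, 0.0], [0.0, -0.001, -1.0]]
force: [-6.7, -0.0, 4.1]
grip_width: 0.1
gripper_force: 3.5
```

Emit:
play_rows(
  increments=[
    [0, [0, 0.12, 0], [0, 0, 0.008]],
    [0, [0, 0.24, 0], [0, 0, 0.016]],
    [0, [0, 0.34, 0], [0, 0, 0.016]],
  ],
)

```text
time_s: 11.58
ee_pos: [591.7, 116.3, 23.7]
ee_rot: [[0.011, 1.0, 0.0], [1.0, -0.011, 0.0], [0.0, 0.0, -1.0]]
force: [-3.8, 1.8, 1.4]
grip_width: 0.6
gripper_force: 1.8
```

Emit:
play_rows(
  increments=[
    [0, [0, 0.08, 0], [0, 0, 0]],
    [0, [0, 0.16, 0], [0, 0, 0]],
    [0, [0, 0.22, 0], [0, 0, 0]],
  ],
)

```text
time_s: 11.95
ee_pos: [592.6, 116.3, 23.7]
ee_rot: [[0.011, 1.0, -0.003], [1.0, -0.011, 0.0], [-0.0, -0.003, -1.0]]
force: [-11.5, 1.7, 7.6]
grip_width: 0.5
gripper_force: 5.5
```

Emit:
play_rows(
  increments=[
    [0, [0.03, 0.06, 0], [0, 0, 0]],
    [0, [0.03, 0.1, 0], [0, 0, 0]],
    [0, [0.03, 0.1, 0], [0, 0, 0]],
    [0, [0.03, 0.1, 0], [0, 0, 0]],
  ],
)

```text
time_s: 12.45
ee_pos: [592.6, 116.3, 23.7]
ee_rot: [[0.011, 1.0, -0.005], [1.0, -0.011, -0.0], [-0.0, -0.005, -1.0]]
force: [-14.1, -1.5, 9.2]
grip_width: 0.5
gripper_force: 7.1
```

```bash
python3 - <<'E'
from cell import ctrl
import cv2,numpy as np
a=ctrl.grab_frame("scene")["img"][95:235,290:430,::-1];b=ctrl.grab_frame("side")["img"][120:240,260:380,::-1]
r=lambda i:cv2.resize(i,(400,400),interpolation=cv2.INTER_CUBIC)
cv2.imwrite("pics/v6.png",np.hstack([r(a),r(b)]))
s=ctrl.read_state();print(s["force"],s["ee_pos"])
E
```

```text
[-13.66029102  -1.04824757   8.79527554] [592.60817373 116.33844023  23.74153567]
```

View pics/v6.png

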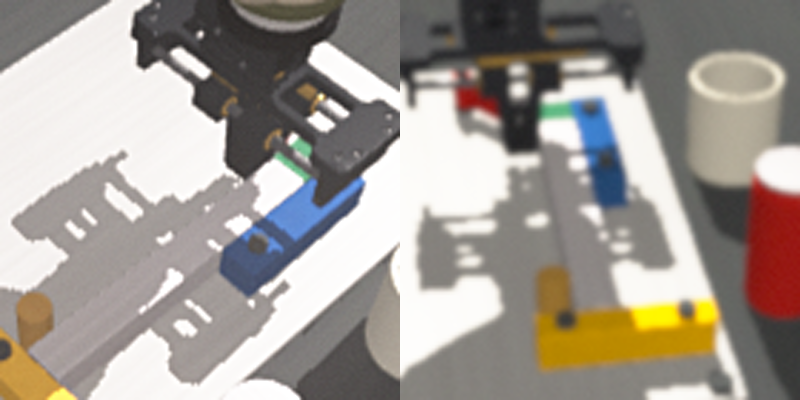

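The tube lies flush along the blue fence. I'll hold a firm press for a moment, then retreat and rise.

Emit:
play_rows(
  increments=[
    [0, [0, 0.04, 0], [0, 0, 0]],
    [0, [0, 0.06, 0], [0, 0, 0]],
    [0, [0, 0.06, 0], [0, 0, 0]],
    [0, [0, 0.06, 0], [0, 0, 0]],
    [0, [0, 0.06, 0], [0, 0, 0]],
    [0, [0, 0.06, 0], [0, 0, 0]],
    [0, [0, 0.06, 0], [0, 0, 0]],
    [0, [0, 0.06, 0], [0, 0, 0]],
  ],
)

```text
time_s: 13.55
ee_pos: [592.6, 116.3, 23.7]
ee_rot: [[0.011, 1.0, -0.007], [1.0, -0.011, -0.001], [-0.001, -0.007, -1.0]]
force: [-16.2, -1.2, 10.3]
grip_width: 0.1
gripper_force: 8.6
```

Emit:
play_rows(
  increments=[
    [0, [0, -0.2, 0], [0, 0, 0]],
    [0, [0, -0.6, 0], [0, 0, 0]],
    [0, [0, -1.5, 0], [0, 0, 0]],
    [0, [0, -3, 0], [0, 0, 0]],
    [0, [-1, -4, -1], [0, 0, 0]],
    [0, [-2, -5, -4], [0, 0, 0]],
    [0, [-4, -7, -8], [0, 0, 0]],
    [0, [-7, -10, -12], [0, 0, 0]],
    [0, [-10, -13, -15], [0, 0, 0]],
    [0, [-13, -15, -17], [0, 0, 0]],
    [0, [-16, -17, -18], [0, 0, 0]],
    [0, [-18, -18, -18], [0, 0, 0]],
    [0, [-18, -18, -18], [0, 0, 0]],
  ],
)

```text
time_s: 15.18
ee_pos: [412.9, -62.7, 204.4]
ee_rot: [[0.014, 1.0, 0.001], [1.0, -0.014, -0.001], [-0.001, 0.001, -1.0]]
force: [0.2, 0.0, 0.2]
grip_width: 0.3
gripper_force: 0.0
```

```bash
python3 - <<'E'
from h import *
from cell import ctrl
import cv2
s=ctrl.read_state();print(s["time_s"],s["force"],s["ee_pos"])
F=[637.8,-110.45,-0.01186]
for n in("scene","side"):
    f=ctrl.grab_frame(n);im=f["img"].astype(int)
    cv2.imwrite(f"pics/{n}9.png",f["img"][:,:,::-1]);old=cv2.imread(f"pics/{n}0.png")[:,:,::-1].astype(int)
    q=place(F,np.array([[-84,315,50],[-44,270,30],[-30,0,42],[0,0,42],[-30,280,42],[0,280,42]],float));p=np.round(proj(f,q),1);print(n,p.tolist())
    u0,v0=p[:2].min(0).astype(int)-12;u1,v1=p[:2].max(0).astype(int)+14
    for g in(old,im):
        m=(g[:,:,0]>90)&(g[:,:,1]<70)&(g[:,:,2]<70);v,u=np.nonzero(m[v0:v1,u0:u1]);print(" red",len(u),u.min()+u0,u.max()+u0,v.min()+v0,v.max()+v0, "lowest u",u[v==v.max()].mean()+u0)
    m=(im[:,:,1]>im[:,:,0]+25)&(im[:,:,1]>im[:,:,2]+15);m[:90]=0;v,u=np.nonzero(m[:,250:400]);print(" green",len(u),u.min()+250,u.max()+250,v.min(),v.max())
    for k,nm in(([170,280],"can/mug"),):
        d=np.abs(im-old).sum(2)
        c=proj(f,place(F,np.array([[-30,0,42],[-30,280,42]],float)))
    if n=="scene":
        for L in (20,100,200,250): # profile across tube top at fixture y=L
            X=np.arange(-42,8,3.);pp=proj(f,place(F,np.c_[X,0*X+L,0*X+42]));g=cv2.remap(f["img"].mean(2).astype('f4'),pp[:,:1].astype('f4'),pp[:,1:].astype('f4'),1).ravel();print(L,g.astype(int).tolist())
E
```

```text
15.175 [0.17251359 0.01905393 0.20498694] [412.88175247 -62.69744813 204.44450607]
scene [[392.2, 115.1], [390.7, 142.4], [298.7, 218.5], [309.7, 229.2], [399.8, 139.9], [410.8, 148.1]]
 red 44 387 393 116 143 lowest u 389.0
 red 58 386 393 116 143 lowest u 389.0
 green 128 386 399 143 157
20 [118, 110, 105, 173, 252, 246, 243, 244, 246, 245, 243, 243, 248, 228, 137, 134, 130]
100 [237, 237, 238, 234, 247, 246, 246, 246, 247, 246, 246, 247, 251, 231, 137, 135, 135]
200 [244, 244, 244, 241, 246, 247, 246, 247, 248, 248, 248, 248, 252, 223, 139, 143, 145]
250 [149, 171, 220, 193, 150, 150, 150, 152, 150, 152, 152, 151, 149, 138, 147, 145, 119]
side [[278.5, 140.3], [294.8, 153.8], [313.8, 212.3], [327.2, 211.0], [299.4, 147.7], [310.2, 146.9]]
 red 100 277 293 142 155 lowest u 292.0
 red 103 277 293 142 155 lowest u 292.0
 green 57 300 310 150 155
```

```bash
python3 - <<'E'
from h import *
from cell import ctrl
import cv2
F=[637.8,-110.45,-0.01186];f=ctrl.grab_frame("scene")
for x in(-24,-15,-6):
    Y=np.arange(-8,9,1.);pp=proj(f,place(F,np.c_[0*Y+x,Y,0*Y+42])).astype('f4')
    print(x,cv2.remap(f["img"],pp[:,:1],pp[:,1:],1)[:,0].tolist())
E
```

```text
-24 [[254, 238, 108], [254, 239, 110], [254, 239, 109], [254, 240, 110], [254, 240, 109], [255, 240, 107], [255, 240, 105], [255, 234, 100], [247, 216, 103], [231, 194, 125], [211, 185, 168], [218, 207, 212], [237, 231, 236], [248, 244, 247], [248, 244, 245], [247, 243, 243], [247, 243, 242]]
-15 [[254, 239, 108], [254, 239, 108], [254, 238, 108], [254, 239, 108], [254, 239, 108], [254, 240, 107], [255, 241, 107], [255, 244, 108], [253, 241, 116], [244, 227, 140], [226, 206, 177], [228, 215, 214], [241, 235, 240], [247, 243, 248], [249, 245, 247], [248, 244, 245], [248, 244, 244]]
-6 [[254, 239, 108], [254, 239, 108], [254, 239, 108], [254, 239, 108], [254, 239, 108], [254, 240, 108], [255, 241, 107], [255, 240, 106], [254, 233, 109], [244, 216, 130], [232, 208, 170], [232, 219, 218], [241, 237, 245], [248, 244, 249], [251, 248, 249], [251, 248, 248], [251, 247, 247]]
```

The yellow runs straight into the tube with only a faint seam of under 1 mm, so the heel is butted. The flap is shut and the tube lies parallel on the fence. Handing in.

```bash
python3 -c "
from cell import ctrl
print(ctrl.job_done())"
```

```text
the job is handed in; nothing more can be done
None
```

The tube is loaded, with its heel on the yellow stop, its side flush on the blue fence and the flap shut behind it; the arm is clear, and I handed the job in at about 15 s (no verdict came back).

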